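# Put the loaf, the sugar jar and the hot jug on their right stands

### The arm

A 6-joint arm with a two-finger parallel gripper is mounted at the origin on the work surface. World frame = base frame: x ahead of the robot, y to its left, z up, the work surface at z = 0. Lengths are in m, angles in rad, forces in N, time in s.
With the tool pointing down it reaches from about 0.425 to 1.125 m from the base axis. Payload 14.9 kg.
Tool frame: the origin (TCP) lies at the very end of the fingers, on their centre line; the grasp point (between the pads) lies 19 mm behind it; x points along the fingers, y is the direction in which the jaws open and shut, and the axes are right-handed (so a half turn about x gives the same grasp; the last joint's range is limited). The gripper opens to 91 mm and grips with 3 to 60 N. Pads are 32 mm wide; open, the fingers measure 118 mm over their backs; the gripper's body (76 mm by 178 mm) begins 60 mm behind the grasp point.
Start: joints at [1.27, 0.379, 1.734, -0, 1.028, -0.033], TCP at [0.185, 0.675, 0.214] pointing down, gripper open.
Joint ranges: [-2.77, 2.77], [-0.74, 2.19], [0, 2.66], [-1.06, 4.2], [0.31, 2.87], [-3.08, 3.08]. Speed limits (rad/s): [1.89, 1.89, 2.39, 3.14, 3.14, 3.14].

### API

Orientations are given as a unit quaternion [w, x, y, z].
In Python, from cell import * gives the robot as it stands.
- The arm moves only by the tool drive_tool, never from a script. Its arguments are lists of equal length, an entry for each row: "xyz": the shift along the tool's x, y, z in cm, a list of three; "turn": the turn, a rotation vector about the tool's x, y, z in rad, a list of three; "fingers": the finger opening in cm, from 0 to 9.12. A call has 1 to 12 rows; each row shifts and turns the commanded pose from where the row before left it, along the tool's axes as they then stand; what a row does not reach is not made up. A row lasts 1/10 s, in which the tool goes at most 50 mm and 8.59 degrees, less where a joint would pass 70% of its speed; a pose out of reach is approached as far as the arm can. A call is refused whole if a number of a shift passes 5 or a number of a turn 0.15, either way. A call with a gripper value outside its range is refused whole. The fingers move at their own pace and stop on an object; "grip_force" is the grip in N (left out, the last holds). Time passes only in rows, so rows that do not move let the fingers close. It gives the time, the measured TCP pose, the force and the opening at its end, in the units of the state.
- sense(): the state, without advancing time (a new reading comes with each control period).
- read_camera(name): name is "side" or "top"; returns (picture, depth): 384x512x3 uint8, red, green, blue; 384x512 float32, m along the optical axis (not along the pixel's ray), 0 where there is no reading.
- camera_info(name): a dict with "fx", "fy", "cx", "cy" (pixels), "world_to_cam" (4x4, takes a point from world to camera coordinates). Camera axes: x right, y down, z forward; pixel columns grow to the right and rows downward; lengths in m; the calibration is good to about 2 mm. A picture is of the moment at which its call begins. camera_info takes no time and is no camera call.
- close_job(): hands the job in, once; it reports no verdict.
Trained networks look in the newest picture that a camera, given by its name, has taken for a name from the list of things; names that differ only in an ending like _2 or _b are one class to them, and where a whole thing is asked for, a point or a joint stands for the part that bears it (a point fixed in the world has none). Each returns a list of dicts, best first, with "conf" (0 to 1); they miss things now and then, are a little off and sometimes report something else, mostly with a low value. They report only what shows in the picture. A call takes as long as a camera call.
- recognise(camera, target): "at" ([x, y, z] in m, in the coordinates of the camera as it stood for that picture, good to about 4 mm: the middle of the surface that is visible of it).
- cut_out(camera, target): "region" (384x512 bool, what is visible of it).
- pinpoint(camera, target): "at" ([x, y, z] in m, in the coordinates of the camera as it stood for that picture, good to about 4 mm: a listed point, or the origin of a listed thing).
The state is a dict: "time_s": time; "qpos": joint angles; "joint_velocities": joint speeds; "joint_torque": joint torques, N m; "tcp_pos": TCP position; "orientation": TCP orientation; "wrist_force": force on the tool from outside, world axes, zero at the start; "torque": the same for the moment, N m; "opening": opening from 0.0 (shut) to 1.0 (fully open).
Only numpy, scipy, OpenCV 4.12 (cv2) and the standard library are available. Lean on these libraries where they do the work, as an engineer would, in place of code of your own. Each camera call takes 0.05 s, during which the arm holds its last target.

### The job

In the rush the loaf tin, the sugar jar and the hot jug were each put down on the wrong stand. Stand the loaf tin in the middle of the wire cooling rack, the sugar jar in the middle of the scale's round plate, and the jug in the middle of the round cork mat; each stand has room for one only, so use the small wooden board or any clear bit of worktop on the way. Keep everything upright, set it down gently without dropping it, leave the rolling pin, cutter and brush where they lie, and let go of everything at the end.

Things in the scene. Friction and masses are not known exactly. Their poses are not given: they have to be found in the camera images.
- loaf_tin: Small dark steel loaf tin with a baked brown loaf in it. Tin 128 (its x) x 56 (its y) x 42 mm high with upright sides, loaf domed to 60 mm high; a thin rolled rim. Origin: centre of the tin's underside, z up, x along its length. Grip it across its 56 mm width, at about 28 mm above its underside. About 0.35 kg. At the start it stands on the scale.
- jar: White stoneware sugar jar, round, 60 mm in diameter, upright side up to 70 mm; flat wooden lid (59 mm across, fitted tight, does not come off) from 77 to 90 mm. Origin: centre of the underside, z up. Grip it across the body from above at about 55 mm height. About 0.40 kg. At the start it stands on the cork mat.
- jug: Steel jug, round body 58 mm across, upright to 66 mm; fixed low lid with a black knob, top at 89 mm. Black loop handle to its +y (57 mm from the axis), short spout to -y (40 mm). Origin: centre of the underside, z up. Grip the body along its x axis, clear of handle and spout, at about 45 mm height. About 0.40 kg. Starts on the cooling rack.
- scale: Flat white digital kitchen scale 180 x 150 mm with a round steel weighing plate 140 mm across, black display strip towards its -x edge. Fixed. Origin: on the worktop under the centre of the round plate, z up; the plate's top is 26 mm above the origin. Place for the sugar jar.
- rack: Wire cooling rack 190 (its x) x 150 (its y) mm of thin steel wires. Fixed. Origin: on the worktop under its centre, z up; the wire tops are 20 mm above the origin. Place for the loaf tin.
- mat: Round cork mat 150 mm across, 10 mm thick. Fixed. Origin: centre of its underside, z up; its top is 10 mm above the origin. Place for the jug.
- board: Small brown wooden board 140 x 130 mm, 15 mm thick, with a short handle (34 mm wide, 50 mm long) towards its -x. Fixed. Origin: centre of the underside of its rectangle (handle not counted), z up; its top is 15 mm above the origin. Empty at the start: a free spot for putting a thing aside.
- rolling_pin: Light wooden rolling pin lying on the worktop beyond the stands: barrel 55 mm in diameter and 240 mm long along its y, 434 mm long with handles; does not roll by itself. Origin: under its middle. Leave it alone.
- cutter: Steel biscuit cutter in the outline of a fir tree, 91 x 68 mm, 24 mm high, loose on the worktop between the stands and the robot. Origin: about its middle, at the underside. Leave it alone.
- brush: Pastry brush with wooden handle and pale bristles, 194 mm long along its x, up to 36 mm wide and 18 mm high, loose on the worktop between the stands and the robot, right of the cutter. Origin: under its steel ferrule, bristles to +x. Leave it alone.

How it is judged:
At the end, for the whole second after the job is handed in: The loaf tin stands on the cooling rack, the sugar jar on the scale's plate and the jug on the cork mat, each within 15 mm of the stand's centre, resting on its top (within 4 mm), upright (within 0.08 rad) and at rest (horizontal distance between loaf_tin and rack below 0.015 m and z of loaf_tin in the frame of rack between 0.016 and 0.024 m and angle between each of loaf_tin, jar, jug's own z axis and vertical below 0.08 rad and linear speed of each of loaf_tin, jar, jug below 0.02 m/s and horizontal distance between jar and scale below 0.015 m and z of jar in the frame of scale between 0.022 and 0.03 m and horizontal distance between jug and mat below 0.015 m and z of jug in the frame of mat between 0.006 and 0.014 m); the robot touches nothing.
It fails at once if the loaf tin, the jar or the jug is tipped by more than 0.5 rad (angle between any of loaf_tin, jar, jug's own z axis and vertical above 0.5 rad).
It fails at once if a thing is dropped from more than about 15 mm or knocked away (moves faster than 0.5 m/s while not held by the fingers) ((linear speed of loaf_tin above 0.5 m/s and contact force between loaf_tin and the fingers below 0.1 N) or (linear speed of jar above 0.5 m/s and contact force between jar and the fingers below 0.1 N) or (linear speed of jug above 0.5 m/s and contact force between jug and the fingers below 0.1 N)).
It fails at once if the rolling pin, the cutter or the brush is moved by more than 20 mm (distance of any of rolling_pin, cutter, brush from where it was at the start of the episode above 0.02 m).
It also fails if it takes over 136 s, if anything falls off the work surface, if the arm or the gripper's body presses on something with over 40 N, if the wrist force passes 120 N, or if a joint passes its speed limit or range.

## Working session

There is one attempt and no reset: what is moved stays moved. The work goes in short steps, Python scripts to look and compute and a tool call to move; the robot and the scene stay as the last step left them, time stands still between calls to the robot, and variables do not carry over. Pictures are saved under pics/ and viewed, and the job is handed in when it is done.

Besides the shell and the picture viewer there is one more tool, called after ">>>" as a command line: name --argument value ..., lists and objects as JSON in quotes. drive_tool: Moves the arm, as the interface text tells. Its arguments: {"type":"object","properties":{"xyz":{"type":"array","items":{"type":"array","items":{"type":"number"}}},"turn":{"type":"array","items":{"type":"array","items":{"type":"number"}}},"fingers":{"type":"array","items":{"type":"number"}},"grip_force":{"type":"number"}},"required":["xyz","turn","fingers"]}

```bash
mkdir -p pics; ls; cat > h.py <<'E'
from cell import *
import numpy as np, cv2
def snap(name,fn):
    p,d=read_camera(name); cv2.imwrite('pics/'+fn,p[:,:,::-1].copy()); return p,d
def w(name,pt):
    M=np.linalg.inv(np.array(camera_info(name)["world_to_cam"])); return (M@np.r_[pt,1])[:3]
def cloud(name,d):
    c=camera_info(name); v,u=np.mgrid[:d.shape[0],:d.shape[1]]
    P=np.stack([(u-c['cx'])/c['fx']*d,(v-c['cy'])/c['fy']*d,d],-1)
    M=np.linalg.inv(np.array(c["world_to_cam"])); return P@M[:3,:3].T+M[:3,3]
E
python3 - <<'E'
from h import *
print(sense())
for n in('side','top'):
    p,d=snap(n,n+'0.png'); np.save(n+'0.npy',d)
    c=camera_info(n); M=np.linalg.inv(np.array(c["world_to_cam"])); print(n,M.round(3).tolist(),c['fx'],c['cx'],c['cy'])
    for t in ['loaf_tin','jar','jug','scale','rack','mat','board']:
        for r in pinpoint(n,t)[:2]: print(n,t,round(r['conf'],2),w(n,r['at']).round(4))
E
```

```text
pics
{'time_s': 0.0, 'qpos': array([ 1.26965206e+00,  3.79435630e-01,  1.73477110e+00, -2.10342888e-05,
        1.02854093e+00, -3.32826724e-02]), 'joint_velocities': array([-5.51150379e-05, -1.62987549e-03,  2.46286594e-03, -5.31345650e-07,
        1.59948080e-04,  1.43347478e-03]), 'joint_torque': array([ 9.88702668e-04, -7.63726544e+01, -4.34373021e+01,  6.50548283e-02,
        4.24370449e-02, -1.00036350e-04]), 'tcp_pos': array([0.1851469 , 0.67464981, 0.21327414]), 'orientation': array([ 0.70071312,  0.09401296,  0.70083649, -0.0948204 ]), 'wrist_force': array([ 0.56637062,  0.35872081, -0.80926619]), 'torque': array([-0.00082078, -0.01878067, -0.00436198]), 'opening': 1.0031884678063585}
side [[0.73, -0.342, 0.592, -0.123], [-0.684, -0.371, 0.628, -0.77], [0.005, -0.863, -0.505, 0.675], [0.0, 0.0, 0.0, 1.0]] 381.7265413289864 257.0166608327415 188.78742464838254
side loaf_tin 0.79 [ 0.5901 -0.1498  0.0263]
side jar 0.93 [ 0.448  -0.4033  0.011 ]
side jug 0.83 [0.6139 0.1685 0.0243]
side scale 0.93 [ 0.588  -0.1467  0.0017]
side rack 0.76 [ 0.6192  0.1537 -0.0037]
side mat 0.77 [ 0.4341 -0.3802  0.0023]
side board 0.84 [4.516e-01 3.601e-01 1.000e-04]
top [[-0.012, -0.989, 0.148, 0.424], [-1.0, 0.009, -0.018, 0.019], [0.017, -0.148, -0.989, 1.101], [0.0, 0.0, 0.0, 1.0]] 390.81729668577407 265.33817124572465 193.1379236979709
top loaf_tin 0.78 [ 0.5855 -0.1522  0.0297]
top jar 0.7 [ 0.4452 -0.4031  0.011 ]
top jug 0.82 [0.6175 0.1704 0.0199]
top scale 0.56 [ 0.5891 -0.146   0.0012]
top rack 0.74 [ 0.6242  0.1501 -0.0034]
top mat 0.74 [ 0.4349 -0.382   0.004 ]
top board 0.67 [ 0.4551  0.3583 -0.0013]
```

View pics/top0.png

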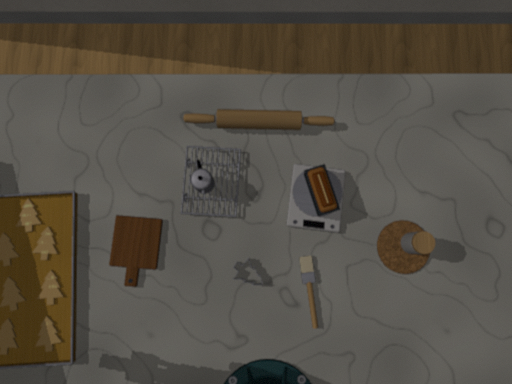

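View pics/side0.png

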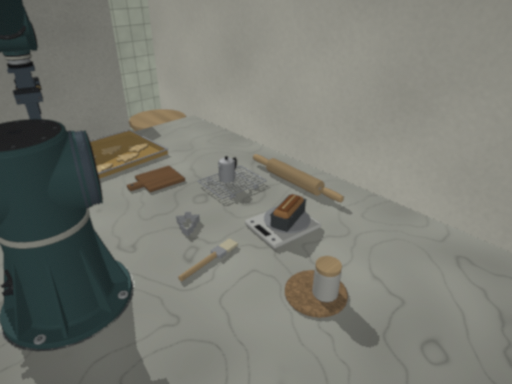

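The top view shows the jug at px (201,178) with its handle up and slightly left. The tin is at (321,190), tilted on the scale, the jar at about (415,243) and the board at (136,243). Next I'll measure geometry from depth.

```bash
python3 - <<'E'
from h import *
for n in('top','side'):
    p,d=snap(n,n+'1.png'); C=cloud(n,d)
    for t in ['loaf_tin','jar','jug','scale','rack','mat','board','cutter','brush','rolling_pin']:
        r=cut_out(n,t)
        if not r: print(n,t,'none'); continue
        m=r[0]['region']&(d>0); P=C[m]
        np.save(f'{n}_{t}.npy',P)
        z=P[:,2]; 
        (c,s,a)=cv2.minAreaRect(P[:,:2].astype(np.float32)*1000)
        print(n,t,round(r[0]['conf'],2),len(P),'z pct',np.percentile(z,[2,50,98]).round(4),'rect',np.round(c,1),np.round(s,1),round(a,1))
        if t in('loaf_tin','jar','jug'):
            zz=np.percentile(z,97)
            for lo,hi in ((zz-.012,1),(.03,.06),(.055,.08)):
                Q=P[(z>lo)&(z<hi)]
                if len(Q)>8:
                    c,s,a=cv2.minAreaRect(Q[:,:2].astype(np.float32)*1000); print('   ',lo.round(3) if hasattr(lo,'round') else lo,hi,len(Q),Q.mean(0).round(4),np.round(c,1),np.round(s,1),round(a,1))
E
```

```text
top loaf_tin 0.9 1088 z pct [0.0391 0.0793 0.0893] rect [ 586.5 -151.7] [130.4  59. ] 16.8
    0.077 1 657 [ 0.5853 -0.1506  0.0837] [ 585.7 -151.1] [114.8  44.2] 16.2
    0.03 0.06 68 [ 0.5701 -0.1277  0.0459] [ 573.1 -126.9] [117.5   2.7] 17.9
    0.055 0.08 518 [ 0.5827 -0.1477  0.0723] [ 586.5 -151.7] [130.4  59. ] 16.8
top jar 0.73 671 z pct [0.0167 0.0975 0.1021] rect [ 435.1 -423.5] [102.7  58.1] 71.9
    0.09 1 425 [ 0.4418 -0.4025  0.0988] [ 441.9 -404.6] [58.9 53.6] 89.0
    0.03 0.06 89 [ 0.4405 -0.381   0.0453] [ 438.7 -386.5] [57.8 24.6] 9.7
    0.055 0.08 86 [ 0.4393 -0.3816  0.0682] [ 440.  -386.9] [58.4 25.7] 6.9
top jug 0.96 467 z pct [0.0437 0.0933 0.1077] rect [617.3 172.4] [78.  54.6] 38.6
    0.095 1 176 [0.6121 0.1692 0.0983] [612.8 168.8] [43.7 42.7] 88.6
    0.03 0.06 34 [0.6096 0.1568 0.0486] [623.8 160.2] [40.  77.8] 86.3
    0.055 0.08 34 [0.6035 0.1544 0.0677] [624.1 159.8] [40.  78.2] 85.3
top scale 0.91 2305 z pct [0.0011 0.0194 0.0336] rect [ 574.2 -145. ] [155.1 187.3] 82.2
top rack 0.98 133 z pct [-0.0013  0.0164  0.0223] rect [639.8 152.2] [153.7 159
[... 1245 characters left out ...]

    0.055 0.08 110 [0.6084 0.1542 0.0674] [625.7 159.4] [81.5 42.9] 1.0
side scale 0.61 1316 z pct [0.0068 0.019  0.0285] rect [ 571.8 -144.6] [154.3 180.9] 82.2
side rack 0.79 276 z pct [-0.0005  0.0184  0.0229] rect [630.3 160.2] [179.8 211.9] 85.9
side mat 0.56 1633 z pct [0.0055 0.0103 0.0128] rect [ 425.2 -389.2] [133. 146.] 17.0
side board 0.91 939 z pct [0.0007 0.0156 0.0187] rect [437.4 371.7] [167.9 203.9] 83.7
side cutter 0.82 298 z pct [-0.0005  0.0156  0.0258] rect [374.6  55.9] [114.5  63.1] 72.4
side brush 0.69 574 z pct [0.0004 0.0148 0.0186] rect [ 320.4 -113.1] [207.2  52.4] 7.3
side rolling_pin 0.61 1298 z pct [-0.0002  0.0381  0.0565] rect [835.6  20.6] [444.6 136.7] 87.9
```

```bash
python3 - <<'E'
from h import *
from scipy.optimize import least_squares
def ray(n,uv,z):
    c=camera_info(n); M=np.linalg.inv(np.array(c["world_to_cam"]))
    uv=np.asarray(uv,float); D=np.stack([(uv[:,0]-c['cx'])/c['fx'],(uv[:,1]-c['cy'])/c['fy'],np.ones(len(uv))],1)@M[:3,:3].T
    o=M[:3,3]; return (o+D*((z-o[2])/D[:,2])[:,None])[:,:2]
def circ(P,r=None):
    f=(lambda q:np.hypot(P[:,0]-q[0],P[:,1]-q[1])-r) if r else (lambda q:np.hypot(P[:,0]-q[0],P[:,1]-q[1])-q[2])
    q=np.r_[P.mean(0),.03][:2 if r else 3]; s=least_squares(f,q,loss='soft_l1',f_scale=.003); return s.x.round(4),np.sqrt(np.mean(s.fun**2)).round(4)
for n in('top','side'):
    P=np.load(f'{n}_jar.npy'); Q=P[(P[:,2]>.03)&(P[:,2]<.075)][:,:2]; 
    f=lambda q:np.hypot(*(Q-q).T)-.03
    # surface nearest the camera
    cam=np.linalg.inv(np.array(camera_info(n)["world_to_cam"]))[:2,3]
    def side(Q,r):
        d=Q.mean(0)-cam; x0=Q.mean(0)+d/np.linalg.norm(d)*.02
        s=least_squares(lambda q:np.hypot(*(Q-q).T)-r,x0,loss='soft_l1',f_scale=.002); return s.x.round(4),len(Q)
    print(n,'jar',side(Q,.03))
    T=P[P[:,2]>.094]; print(' lid', T.mean(0).round(4))
    P=np.load(f'{n}_jug.npy'); J=P[(P[:,2]>.03)&(P[:,2]<.08)]; J=J[np.hypot(J[:,0]-.613,J[:,1]-.169)<.034][:,:2]; print(n,'jug',side(J,.029))
    T=P[P[:,2]>.103]; print(' knob',T.mean(0).round(4),len(T))
    p,d=read_camera(n); 
    g={t:cut_out(n,t) for t in('rack','mat','scale','jug')}
    for t,z in (('rack',.019),('mat',.01),('scale',.02)):
        m=g[t][0]['region'].astype(np.uint8)
        cs=max(cv2.findContours(m,0,1)[0],key=cv2.contourArea) if t!='rack' else np.argwhere(m)[:,::-1].reshape(-1,1,2)
        hull=cv2.convexHull(cs.astype(np.int32))[:,0]
        W=ray(n,hull,z); c,s,a=cv2.minAreaRect((W*1000).astype(np.float32)); print(n,t,m.sum(),np.round(c,1),np.round(s,1),round(a,1), circ(W) if t=='mat' else '')
    im=cv2.resize(p[:,:,::-1].copy(),None,fx=4,fy=4,interpolation=2)
    if n=='top': cv2.imwrite('pics/topz.png',im[540:940,680:1440])
    else:cv2.imwrite('pics/sidez.png',im[600:1300,780:1400])
E
```

```text
top jar (array([ 0.4421, -0.4049]), 141)
 lid [ 0.4419 -0.4032  0.0991]
top jug (array([0.6143, 0.1698]), 53)
 knob [0.6133 0.1692 0.1078] 18
top rack 350 [621.8 151.5] [154.5 194.2] 86.2 
top mat 1768 [ 431.2 -379.1] [150.8 139.7] 9.7 (array([ 0.4326, -0.3838,  0.0753]), np.float64(0.0009))
top scale 2282 [ 570.3 -142.9] [153.1 180.6] 82.1 
side jar (array([ 0.4437, -0.4043]), 378)
 lid [ 0.4394 -0.408   0.0995]
side jug (array([0.6154, 0.1696]), 206)
 knob [0.6122 0.1667 0.1082] 4
side rack 487 [623.  142.2] [174.1 198.7] 85.3 
side mat 1567 [ 422.4 -389. ] [132.3 146.7] 11.8 (array([ 0.4295, -0.3877,  0.0735]), np.float64(0.0009))
side scale 1326 [ 567.4 -150.5] [163.3 189.2] 81.7
```

View pics/topz.png

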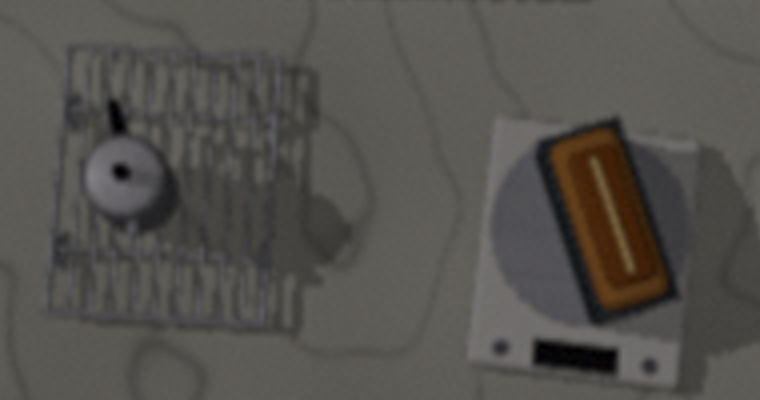

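```bash
python3 - <<'E'
import cv2
i=cv2.imread('pics/sidez.png'); print(i.shape); cv2.imwrite('pics/sidez2.png',cv2.resize(i,None,fx=.85,fy=.85))
E
```

```text
(700, 620, 3)
```

View pics/sidez2.png

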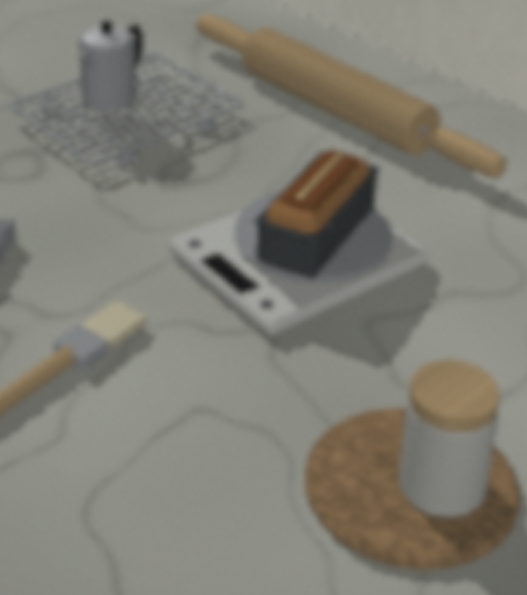

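Top crop: rack corners at (70,45), (275,55), (268,325) and (48,315). The plate is centred near (591,226). The jug's handle tip is at (113,100), so it points to +x and slightly +y.

```bash
cat >> h.py <<'E'
from scipy.spatial.transform import Rotation as R
def ray(n,uv,z):
    c=camera_info(n); M=np.linalg.inv(np.array(c["world_to_cam"]))
    uv=np.asarray(uv,float); D=np.stack([(uv[:,0]-c['cx'])/c['fx'],(uv[:,1]-c['cy'])/c['fy'],np.ones(len(uv))],1)@M[:3,:3].T
    o=M[:3,3]; return (o+D*((z-o[2])/D[:,2])[:,None])[:,:2]
def tool():
    s=sense(); q=s['orientation']; return s,R.from_quat(np.r_[q[1:],q[0]]).as_matrix()
def plan(tgt,jaw=None):
    """tgt world TCP, jaw = wanted jaw-axis angle in world (deg, mod 180)"""
    s,T=tool(); x=T[:,0]; print('t',round(s['time_s'],2),'tcp',s['tcp_pos'].round(4),'x',x.round(4),'jaw deg',np.degrees(np.arctan2(T[1,1],T[0,1])).round(2),'open',round(s['opening'],3),'F',s['wrist_force'].round(2),'q6',s['qpos'][5].round(2))
    T2=T
    if jaw is not None:
        a=np.radians(jaw); cur=np.arctan2(T[1,1],T[0,1]); d=(a-cur+np.pi/2)%np.pi-np.pi/2
        y=np.array([np.cos(cur+d),np.sin(cur+d),0]); xx=np.array([0,0,-1.]); T2=np.stack([xx,y,np.cross(xx,y)],1)
        rv=R.from_matrix(T.T@T2).as_rotvec(); print('turn rv',rv.round(4))
    print('shift cm (after turn)',((T2.T@(np.asarray(tgt)-s['tcp_pos']))*100).round(2))
E
python3 - <<'E'
from h import *
k=lambda a:[((680+u)/4-.375,(540+v)/4-.375) for u,v in a]
C=ray('top',k([(70,45),(275,55),(268,325),(48,315)]),.019); print('rack',C.round(4).tolist(),C.mean(0).round(4))
S=ray('top',k([(490,226),(692,226),(591,125),(591,327)]),.026); print('plate',S.round(4).tolist(),S.mean(0))
for n in('top','side'):
    P=np.load(f'{n}_jug.npy'); c=np.array([.6148,.1697]); v=P[:,:2]-c; m=(np.hypot(*v.T)>.036)&(P[:,2]>.03)&(P[:,2]<.11); print(n,m.sum(),np.c_[np.hypot(*v[m].T),np.degrees(np.arctan2(v[m,1],v[m,0])),P[m,2]].round(3)[:25].tolist())
plan([.615,.170,.15],-75)
E
```

```text
rack [[0.7231, 0.2196], [0.7147, 0.0741], [0.5223, 0.0792], [0.5307, 0.2313]] [0.6227 0.1511]
plate [[0.5892, -0.0757], [0.588, -0.217], [0.6606, -0.1485], [0.518, -0.1441]] [ 0.58893175 -0.14631132]
top 30 [[0.048, 9.089, 0.088], [0.049, 6.633, 0.084], [0.045, 12.455, 0.091], [0.046, 9.496, 0.089], [0.046, 6.821, 0.085], [0.05, 6.228, 0.068], [0.044, 13.877, 0.086], [0.043, 9.975, 0.089], [0.043, 7.006, 0.086], [0.048, 7.104, 0.064], [0.04, 13.943, 0.091], [0.04, 10.506, 0.09], [0.041, 7.617, 0.085], [0.047, 8.59, 0.056], [0.049, 6.697, 0.047], [0.038, 15.409, 0.088], [0.037, 11.113, 0.09], [0.037, 7.707, 0.087], [0.046, 10.087, 0.049], [0.046, 6.463, 0.051], [0.043, 6.836, 0.051], [0.041, 7.942, 0.047], [0.039, 8.893, 0.044], [0.036, -172.763, 0.092], [0.037, -168.728, 0.093]]
side 30 [[0.037, 10.785, 0.087], [0.039, 5.903, 0.088], [0.046, 8.618, 0.084], [0.051, 8.21, 0.083], [0.04, 7.76, 0.083], [0.05, 12.637, 0.078], [0.05, 7.321, 0.079], [0.047, 10.232, 0.076], [0.052, 9.433, 0.074], [0.051, 13.527, 0.069], [0.052, 9.391, 0.07], [0.05, 13.544, 0.065], [0.052, 9.867, 0.066], [0.05, 12.932, 0.062], [0.051, 9.402, 0.062], [0.049, 12.241, 0.059], [0.049, 6.745, 0.06], [0.039, -167.957, 0.091], [0.038, -162.506, 0.091], [0.037, -157.269, 0.092], [0.046, 10.082, 0.056], [0.05, 8.526, 0.055], [0.043, -164.159, 0.089], [0.036, -165.21, 0.086], [0.036, -158.837, 0.087]]
t 2.4 tcp [0.1852 0.6751 0.214 ] x [-0.e+00  1.e-04 -1.e+00] jaw deg 74.65 open 0.998 F [ 0.14 -0.02  1.17] q6 -0.03
turn rv [-5.296e-01 -0.000e+00 -1.000e-04]
shift cm (after turn) [  6.4  -59.91  28.44]
```

>>> drive_tool --xyz '[[0,0,0],[0,0,0],[0,0,0],[0,0,0]]' --turn '[[-0.145,0,0],[-0.145,0,0],[-0.144,0,0],[0,0,0]]' --fingers '[9.12,9.12,9.12,9.12]'

```text
time_s: 2.8
tcp_pos: [0.1852, 0.6751, 0.214]
orientation: [0.705, -0.06, 0.705, 0.06]
wrist_force: [-0.2, 0.7, -1.0]
opening: 1.0
```

```bash
python3 - <<'E'
from h import *
plan([.615,.170,.16])
E
```

```text
t 2.8 tcp [0.1852 0.6751 0.214 ] x [ 0.e+00  1.e-04 -1.e+00] jaw deg 99.66 open 1.0 F [-0.15  0.74 -1.02] q6 -0.47
shift cm (after turn) [  5.39 -57.    33.89]
```

>>> drive_tool --xyz '[[0,-4,2.4],[0,-4,2.4],[0,-4,2.4],[0,-4,2.4],[0,-4,2.4],[0,-4,2.4],[0,-4,2.4],[0,-4,2.4],[0,-4,2.4],[0,-4,2.4],[0,-4,2.4],[0,-4,2.4]]' --turn '[[0,0,0],[0,0,0],[0,0,0],[0,0,0],[0,0,0],[0,0,0],[0,0,0],[0,0,0],[0,0,0],[0,0,0],[0,0,0],[0,0,0]]' --fingers '[9.12,9.12,9.12,9.12,9.12,9.12,9.12,9.12,9.12,9.12,9.12,9.12]'

```text
time_s: 4.0
tcp_pos: [0.5498, 0.2477, 0.2142]
orientation: [0.705, -0.057, 0.705, 0.057]
wrist_force: [1.1, 0.9, -0.5]
opening: 1.001
```

```bash
python3 - <<'E'
from h import *
plan([.615,.170,.16])
E
```

```text
t 4.0 tcp [0.5498 0.2477 0.2142] x [ 5.e-04  2.e-04 -1.e+00] jaw deg 99.22 open 1.001 F [ 1.05  0.86 -0.55] q6 -1.35
shift cm (after turn) [ 5.42 -8.71  5.19]
```

>>> drive_tool --xyz '[[0,0,0],[0,0,0]]' --turn '[[0,0,0],[0,0,0]]' --fingers '[9.12,9.12]'

```text
time_s: 4.2
tcp_pos: [0.549, 0.2486, 0.2139]
orientation: [0.705, -0.057, 0.705, 0.057]
wrist_force: [-0.4, 0.5, 0.5]
opening: 0.998
```

```bash
python3 - <<'E'
from h import *
plan([.615,.170,.16])
E
```

```text
t 4.2 tcp [0.549  0.2486 0.2139] x [-2.e-04  1.e-04 -1.e+00] jaw deg 99.21 open 0.998 F [-0.37  0.48  0.49] q6 -1.35
shift cm (after turn) [ 5.38 -8.82  5.26]
```

>>> drive_tool --xyz '[[0,-2.9,1.75],[0,-2.9,1.75],[0,-3,1.75],[2.5,0,0],[2.5,0,0],[0,0,0]]' --turn '[[0,0,0],[0,0,0],[0,0,0],[0,0,0],[0,0,0],[0,0,0]]' --fingers '[9.12,9.12,9.12,9.12,9.12,9.12]'

```text
time_s: 4.8
tcp_pos: [0.6126, 0.1718, 0.1609]
orientation: [0.703, -0.059, 0.706, 0.058]
wrist_force: [0.2, 0.5, 0.6]
opening: 0.997
```

```bash
python3 - <<'E'
from h import *
plan([.615,.170,.046])
p,d=snap('side','s2.png')
cv2.imwrite('pics/s2z.png',cv2.resize(p[100:260,160:360,::-1],None,fx=3,fy=3))
E
```

```text
t 4.8 tcp [0.6126 0.1718 0.1609] x [-0.0049 -0.001  -1.    ] jaw deg 99.46 open 0.997 F [0.17 0.46 0.56] q6 -1.5
shift cm (after turn) [11.49 -0.22  0.27]
```

View pics/s2z.png

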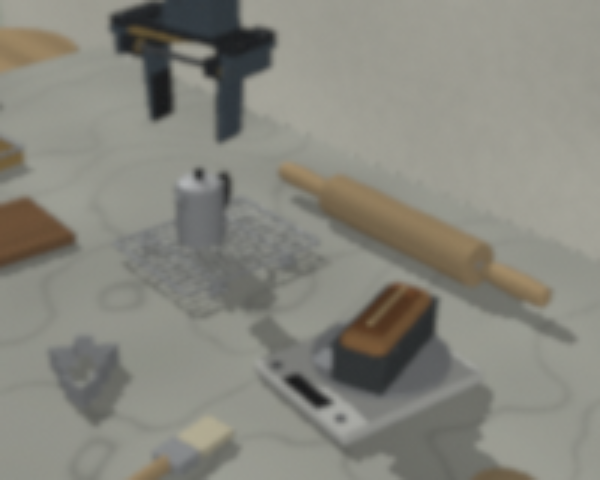

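The gripper hangs above the jug with its fingers to either side of it. Descending.

>>> drive_tool --xyz '[[0,0,0],[0,0,0],[2,0,0],[2,0,0],[2,0,0],[2,0,0],[0,0,0],[0,0,0]]' --turn '[[0,0,0],[0,0,0],[0,0,0],[0,0,0],[0,0,0],[0,0,0],[0,0,0],[0,0,0]]' --fingers '[9.12,9.12,9.12,9.12,9.12,9.12,9.12,9.12]'

```text
time_s: 5.65
tcp_pos: [0.6154, 0.1715, 0.085]
orientation: [0.705, -0.059, 0.704, 0.059]
wrist_force: [0.3, 0.2, 0.6]
opening: 0.999
```

```bash
python3 - <<'E'
from h import *
plan([.615,.170,.046])
E
```

```text
t 5.65 tcp [0.6154 0.1715 0.085 ] x [ 6.e-04  1.e-04 -1.e+00] jaw deg 99.52 open 0.999 F [0.31 0.2  0.57] q6 -1.5
shift cm (after turn) [ 3.9  -0.14 -0.07]
```

>>> drive_tool --xyz '[[1.3,-0.15,0],[1.3,0,0],[1.3,0,0],[0,0,0],[0,0,0],[0,0,0],[0,0,0],[0,0,0],[0,0,0],[0,0,0],[0,0,0],[0,0,0]]' --turn '[[0,0,0],[0,0,0],[0,0,0],[0,0,0],[0,0,0],[0,0,0],[0,0,0],[0,0,0],[0,0,0],[0,0,0],[0,0,0],[0,0,0]]' --fingers '[9.12,9.12,9.12,9.12,5,5,5,5,5,5,5,5]' --grip_force 25

```text
time_s: 6.85
tcp_pos: [0.6155, 0.1698, 0.0453]
orientation: [0.705, -0.059, 0.705, 0.059]
wrist_force: [-1.0, 0.6, 5.5]
opening: 0.634
```

```bash
python3 - <<'E'
from h import *
plan([.615,.170,.046])
E
```

```text
t 6.85 tcp [0.6155 0.1698 0.0453] x [ 5.e-04  1.e-04 -1.e+00] jaw deg 99.52 open 0.634 F [-0.97  0.56  5.45] q6 -1.5
shift cm (after turn) [-0.07  0.03 -0.05]
```

Gripped (58 mm). Lift and carry to the board.

>>> drive_tool --xyz '[[-1,0,0],[-2,0,0],[-2,0,0],[-2,0,0],[-1,0,0],[0,0,0]]' --turn '[[0,0,0],[0,0,0],[0,0,0],[0,0,0],[0,0,0],[0,0,0]]' --fingers '[5,5,5,5,5,5]'

```text
time_s: 7.45
tcp_pos: [0.6158, 0.1698, 0.1262]
orientation: [0.705, -0.059, 0.704, 0.059]
wrist_force: [0.3, -0.1, -4.8]
opening: 0.63
```

```bash
python3 - <<'E'
from h import *
plan([.453,.359,.041])
p,d=snap('side','s3.png'); cv2.imwrite('pics/s3z.png',cv2.resize(p[60:260,100:360,::-1],None,fx=3,fy=3))
E
```

```text
t 7.45 tcp [0.6158 0.1698 0.1262] x [ 1.7e-03  4.0e-04 -1.0e+00] jaw deg 99.52 open 0.63 F [ 0.28 -0.13 -4.81] q6 -1.5
shift cm (after turn) [  8.5   21.35 -12.94]
```

View pics/s3z.png

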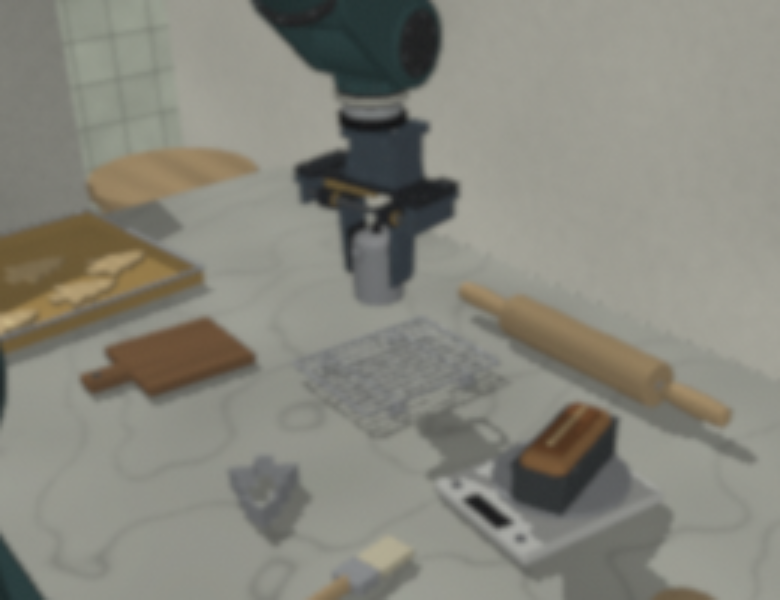

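The jug hangs upright in the gripper above the rack.

>>> drive_tool --xyz '[[0,1.4,-0.8],[0,2.8,-1.7],[0,3,-1.8],[0,3,-1.8],[0,3,-1.8],[0,3,-1.8],[0,2.8,-1.7],[0,1.6,-1],[0,0.8,-0.5],[0,0,0],[0,0,0],[0,0,0]]' --turn '[[0,0,0],[0,0,0],[0,0,0],[0,0,0],[0,0,0],[0,0,0],[0,0,0],[0,0,0],[0,0,0],[0,0,0],[0,0,0],[0,0,0]]' --fingers '[5,5,5,5,5,5,5,5,5,5,5,5]'

```text
time_s: 8.7
tcp_pos: [0.4531, 0.3588, 0.1247]
orientation: [0.705, -0.058, 0.705, 0.058]
wrist_force: [0.1, -0.2, -2.8]
opening: 0.632
```

```bash
python3 - <<'E'
from h import *
plan([.453,.359,.041])
E
```

```text
t 8.7 tcp [0.4531 0.3588 0.1247] x [-1.e-04 -2.e-04 -1.e+00] jaw deg 99.47 open 0.632 F [ 0.08 -0.22 -2.82] q6 -1.11
shift cm (after turn) [ 8.37  0.02 -0.01]
```

>>> drive_tool --xyz '[[1.5,0,0],[2,0,0],[2,0,0],[1.3,0,0],[0.7,0,0],[0.4,0,0],[0.3,0,0],[0.2,0,0],[0,0,0],[0,0,0]]' --turn '[[0,0,0],[0,0,0],[0,0,0],[0,0,0],[0,0,0],[0,0,0],[0,0,0],[0,0,0],[0,0,0],[0,0,0]]' --fingers '[5,5,5,5,5,5,5,5,5,5]'

```text
time_s: 9.7
tcp_pos: [0.4528, 0.3596, 0.0413]
orientation: [0.705, -0.059, 0.704, 0.059]
wrist_force: [-0.4, -0.3, -4.8]
opening: 0.634
```

>>> drive_tool --xyz '[[0.1,0,0],[0,0,0],[0,0,0]]' --turn '[[0,0,0],[0,0,0],[0,0,0]]' --fingers '[5,5,5]'

```text
time_s: 10.0
tcp_pos: [0.4529, 0.3597, 0.0404]
orientation: [0.705, -0.059, 0.704, 0.059]
wrist_force: [-1.9, 0.8, 4.0]
opening: 0.634
```

Contact. Release and retreat.

>>> drive_tool --xyz '[[0,0,0],[0,0,0],[0,0,0],[0,0,0],[0,0,0],[-1,0,0],[-3,0,0],[-4,0,0],[-4,0,0],[-2,0,0],[0,0,0],[0,0,0]]' --turn '[[0,0,0],[0,0,0],[0,0,0],[0,0,0],[0,0,0],[0,0,0],[0,0,0],[0,0,0],[0,0,0],[0,0,0],[0,0,0],[0,0,0]]' --fingers '[6.8,7.6,8.4,9.12,9.12,9.12,9.12,9.12,9.12,9.12,9.12,9.12]'

```text
time_s: 11.2
tcp_pos: [0.4526, 0.3594, 0.1803]
orientation: [0.705, -0.059, 0.704, 0.059]
wrist_force: [0.4, 0.4, 0.6]
opening: 1.001
```

```bash
python3 - <<'E'
from h import *
for n in('side','top'):
    p,d=snap(n,n+'4.png'); 
    if n=='top': cv2.imwrite('pics/t4z.png',cv2.resize(p[100:300,60:320,::-1],None,fx=3,fy=3,interpolation=2))
    for t in ['jug','rack','board','loaf_tin']:
        for r in pinpoint(n,t)[:1]: print(n,t,round(r['conf'],2),w(n,r['at']).round(4))
    m=cut_out(n,'rack')[0]['region']; P=ray(n,np.argwhere(m)[:,::-1],.019); c,s,a=cv2.minAreaRect((P*1000).astype(np.float32)); print(np.round(c,1),np.round(s,1),a)
plan([.587,-.152,.16],106.8)
E
```

```text
side jug 0.92 [0.4484 0.3568 0.0179]
side rack 0.88 [ 0.6199  0.151  -0.001 ]
side board 0.79 [ 4.536e-01  3.563e-01 -3.000e-04]
side loaf_tin 0.77 [ 0.5895 -0.15    0.0277]
[624.8 145.4] [178.9 202.4] 85.81344604492188
top rack 0.57 [ 0.6233  0.1482 -0.0007]
top board 0.58 [ 4.543e-01  3.585e-01 -2.000e-04]
top loaf_tin 0.65 [ 0.5844 -0.1531  0.0313]
[621.8 151.3] [159.4 194.8] 85.87995147705078
t 11.8 tcp [0.4526 0.3594 0.1798] x [-2.e-04 -1.e-04 -1.e+00] jaw deg 99.52 open 0.997 F [ 0.01 -0.59 -0.29] q6 -1.11
turn rv [-1.27e-01 -2.00e-04  1.00e-04]
shift cm (after turn) [  1.98 -52.84  -1.92]
```

View pics/t4z.png

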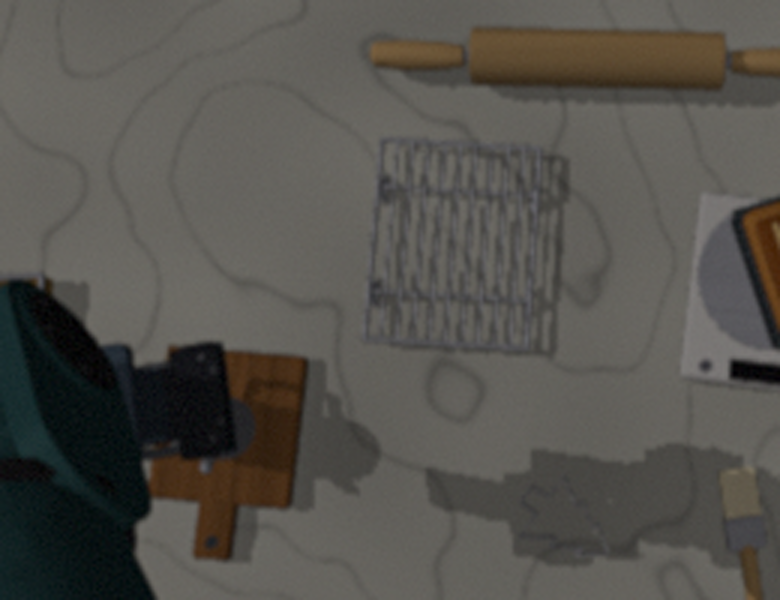

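Rack corners in the crop are at (383,140), (543,150), (533,347) and (366,340), which puts the centre at about (0.6225, 0.151). The jug stands on the board under the gripper. Next, the tin.

>>> drive_tool --xyz '[[0,0,0],[0,-4.6,-0.17],[0,-4.8,-0.17],[0,-4.8,-0.17],[0,-4.8,-0.17],[0,-4.8,-0.17],[0,-4.8,-0.17],[0,-4.8,-0.17],[0,-4.8,-0.17],[0,-4.8,-0.17],[0,-4.8,-0.17],[0,-4.6,-0.17]]' --turn '[[-0.127,0,0],[0,0,0],[0,0,0],[0,0,0],[0,0,0],[0,0,0],[0,0,0],[0,0,0],[0,0,0],[0,0,0],[0,0,0],[0,0,0]]' --fingers '[9.12,9.12,9.12,9.12,9.12,9.12,9.12,9.12,9.12,9.12,9.12,9.12]'

```text
time_s: 13.0
tcp_pos: [0.5864, -0.1498, 0.1801]
orientation: [0.7, -0.103, 0.699, 0.103]
wrist_force: [0.7, 1.3, 0.0]
opening: 1.006
```

>>> drive_tool --xyz '[[0,0,0],[0,0,0],[0,0,0]]' --turn '[[0,0,0],[0,0,0],[0,0,0]]' --fingers '[9.12,9.12,9.12]'

```text
time_s: 13.3
tcp_pos: [0.5858, -0.1468, 0.1798]
orientation: [0.699, -0.103, 0.7, 0.104]
wrist_force: [-0.0, 0.5, -0.3]
opening: 1.0
```

```bash
python3 - <<'E'
from h import *
plan([.5863,-.152,.035],106.8)
E
```

```text
t 13.3 tcp [ 0.5858 -0.1468  0.1798] x [-5.e-04  2.e-04 -1.e+00] jaw deg 106.82 open 1.0 F [-0.01  0.45 -0.31] q6 -2.15
turn rv [ 0.0004 -0.0004 -0.0004]
shift cm (after turn) [14.48 -0.51 -0.1 ]
```

>>> drive_tool --xyz '[[0,-0.5,-0.1],[2.5,0,0],[3,0,0],[3,0,0],[2.5,0,0],[1.5,0,0],[1,0,0],[0.5,0,0],[0.4,0,0],[0,0,0],[0,0,0]]' --turn '[[0,0,0],[0,0,0],[0,0,0],[0,0,0],[0,0,0],[0,0,0],[0,0,0],[0,0,0],[0,0,0],[0,0,0],[0,0,0]]' --fingers '[9.12,9.12,9.12,9.12,9.12,9.12,9.12,9.12,9.12,9.12,9.12]'

```text
time_s: 14.4
tcp_pos: [0.5871, -0.1528, 0.0366]
orientation: [0.7, -0.103, 0.699, 0.103]
wrist_force: [-0.4, -0.5, 0.2]
opening: 0.999
```

>>> drive_tool --xyz '[[0,0,0],[0,0,0],[0,0,0],[0,0,0],[0,0,0],[0,0,0],[0,0,0],[0,0,0]]' --turn '[[0,0,0],[0,0,0],[0,0,0],[0,0,0],[0,0,0],[0,0,0],[0,0,0],[0,0,0]]' --fingers '[5,5,5,5,5,5,5,5]' --grip_force 25

```text
time_s: 15.2
tcp_pos: [0.5866, -0.1526, 0.036]
orientation: [0.699, -0.103, 0.7, 0.103]
wrist_force: [-0.2, 1.3, 3.2]
opening: 0.615
```

```bash
python3 - <<'E'
from h import *
plan([.5863,-.152,.035])
E
```

```text
t 15.2 tcp [ 0.5866 -0.1526  0.036 ] x [-1.e-04  1.e-04 -1.e+00] jaw deg 106.8 open 0.615 F [-0.19  1.33  3.16] q6 -2.16
shift cm (after turn) [ 0.1   0.07 -0.01]
```

>>> drive_tool --xyz '[[-1,0,0],[-2,0,0],[-2,0,0],[-2,0,0],[-1,0,0],[0,0,0],[0,0,0],[0,0,0],[0,0,0],[0,0,0]]' --turn '[[0,0,0],[0,0,0],[0,0,0],[0,0,0],[0,0,0],[0.09,0,0],[0.09,0,0],[0.09,0,0],[0.09,0,0],[0,0,0]]' --fingers '[5,5,5,5,5,5,5,5,5,5]'

```text
time_s: 16.2
tcp_pos: [0.5864, -0.1526, 0.1158]
orientation: [0.707, 0.024, 0.707, -0.024]
wrist_force: [-0.4, -0.4, -2.8]
opening: 0.615
```

```bash
python3 - <<'E'
from h import *
plan([.6225,.151,.030])
for n in('side','top'):
    p,d=snap(n,n+'5.png')
    for t in ['scale','loaf_tin']:
        for r in pinpoint(n,t)[:1]: print(n,t,round(r['conf'],2),w(n,r['at']).round(4))
E
```

```text
t 16.2 tcp [ 0.5864 -0.1526  0.1158] x [-5.e-04  1.e-04 -1.e+00] jaw deg 86.09 open 0.615 F [-0.39 -0.37 -2.78] q6 -1.8
shift cm (after turn) [ 8.58 30.54  1.54]
side scale 0.55 [ 0.5848 -0.1454 -0.0007]
side loaf_tin 0.63 [ 0.5881 -0.154   0.1078]
top scale 0.62 [ 5.884e-01 -1.469e-01  3.000e-04]
```

View pics/side5.png

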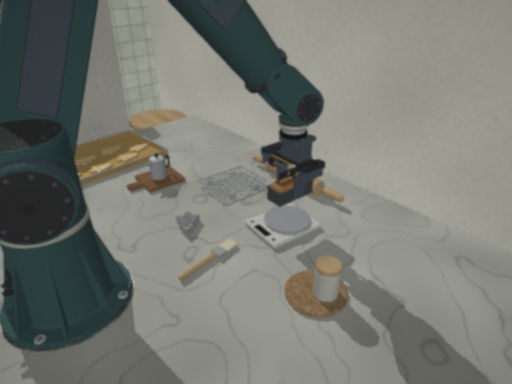

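The tin is held level, and the jug stands on the board at px (158,168). Carrying the tin to the rack.

>>> drive_tool --xyz '[[0,1.5,0.1],[0,3,0.15],[0,3.5,0.17],[0,3.5,0.17],[0,3.5,0.17],[0,3.5,0.17],[0,3.5,0.17],[0,3.5,0.17],[0,2.5,0.15],[0,1.5,0.1],[0,0.6,0.05],[0,0,0]]' --turn '[[0,0,0],[0,0,0],[0,0,0],[0,0,0],[0,0,0],[0,0,0],[0,0,0],[0,0,0],[0,0,0],[0,0,0],[0,0,0],[0,0,0]]' --fingers '[5,5,5,5,5,5,5,5,5,5,5,5]'

```text
time_s: 17.7
tcp_pos: [0.6223, 0.1469, 0.1158]
orientation: [0.707, 0.023, 0.707, -0.023]
wrist_force: [0.1, -0.4, -2.3]
opening: 0.615
```

>>> drive_tool --xyz '[[0,0,0],[0,0,0],[1,0,0],[2,0,0],[2,0,0],[1.5,0,0],[0.7,0,0],[0.4,0,0],[0.2,0,0],[0,0,0],[0,0,0]]' --turn '[[0,0,0],[0,0,0],[0,0,0],[0,0,0],[0,0,0],[0,0,0],[0,0,0],[0,0,0],[0,0,0],[0,0,0],[0,0,0]]' --fingers '[5,5,5,5,5,5,5,5,5,5,5]'

```text
time_s: 18.8
tcp_pos: [0.6228, 0.1467, 0.0386]
orientation: [0.707, 0.024, 0.706, -0.024]
wrist_force: [-0.1, -0.2, -2.5]
opening: 0.615
```

```bash
python3 - <<'E'
from h import *
plan([.6225,.151,.030])
E
```

```text
t 18.8 tcp [0.6228 0.1467 0.0386] x [ 1.e-03  2.e-04 -1.e+00] jaw deg 86.18 open 0.615 F [-0.09 -0.17 -2.49] q6 -1.31
shift cm (after turn) [ 0.86  0.42 -0.06]
```

>>> drive_tool --xyz '[[0,0.4,0],[0.3,0,0],[0.3,0,0],[0.15,0,0],[0,0,0],[0,0,0]]' --turn '[[0,0,0],[0,0,0],[0,0,0],[0,0,0],[0,0,0],[0,0,0]]' --fingers '[5,5,5,5,5,5]'

```text
time_s: 19.4
tcp_pos: [0.6226, 0.1506, 0.0303]
orientation: [0.707, 0.024, 0.707, -0.024]
wrist_force: [-0.3, -1.2, -3.1]
opening: 0.611
```

>>> drive_tool --xyz '[[0.1,0,0],[0,0,0],[0,0,0]]' --turn '[[0,0,0],[0,0,0],[0,0,0]]' --fingers '[5,5,5]'

```text
time_s: 19.7
tcp_pos: [0.6228, 0.1506, 0.0299]
orientation: [0.707, 0.024, 0.707, -0.024]
wrist_force: [-3.3, -1.2, 5.4]
opening: 0.612
```

>>> drive_tool --xyz '[[0,0,0],[0,0,0],[0,0,0],[0,0,0],[0,0,0],[-1,0,0],[-3,0,0],[-4,0,0],[-4,0,0],[-3,0,0],[0,0,0],[0,0,0]]' --turn '[[0,0,0],[0,0,0],[0,0,0],[0,0,0],[0,0,0],[0,0,0],[0,0,0],[0,0,0],[0,0,0],[0,0,0],[0,0,0],[0,0,0]]' --fingers '[6.6,7.4,8.2,9.12,9.12,9.12,9.12,9.12,9.12,9.12,9.12,9.12]'

```text
time_s: 20.9
tcp_pos: [0.6229, 0.1506, 0.1803]
orientation: [0.707, 0.024, 0.706, -0.024]
wrist_force: [0.2, 0.3, -1.0]
opening: 1.0
```

```bash
python3 - <<'E'
from h import *
plan([.443,-.4045,.18])
for n in('side','top'):
    p,d=snap(n,n+'6.png')
    for t in ['scale','loaf_tin','jar','rack']:
        for r in pinpoint(n,t)[:1]: print(n,t,round(r['conf'],2),w(n,r['at']).round(4))
    C=cloud(n,d)
    m=cut_out(n,'jar')[0]['region']&(d>0); P=C[m]; P=P[P[:,2]>.094]; print(n,'lid',P.mean(0).round(4))
    # plate: circular bluish-gray region, save zoom
    if n=='top': cv2.imwrite('pics/t6z.png',cv2.resize(p[150:250,270:460,::-1],None,fx=4,fy=4,interpolation=2))
    else: cv2.imwrite('pics/s6z.png',cv2.resize(p[150:340,150:390,::-1],None,fx=3,fy=3,interpolation=2))
E
```

```text
t 20.9 tcp [0.6229 0.1506 0.1803] x [ 1.4e-03  3.0e-04 -1.0e+00] jaw deg 86.17 open 1.0 F [ 0.15  0.33 -1.04] q6 -1.3
shift cm (after turn) [-1.000e-02 -5.659e+01 -1.424e+01]
side scale 0.64 [ 0.5857 -0.1436 -0.0023]
side loaf_tin 0.79 [0.6235 0.1491 0.0242]
side jar 0.77 [ 0.4464 -0.4027  0.0091]
side rack 0.72 [ 0.622   0.1533 -0.0026]
side lid [ 0.4399 -0.4072  0.0993]
top scale 0.68 [ 0.5886 -0.1467  0.0025]
top jar 0.73 [ 0.4439 -0.4029  0.013 ]
top lid [ 0.4421 -0.4032  0.0991]
```

View pics/t6z.png

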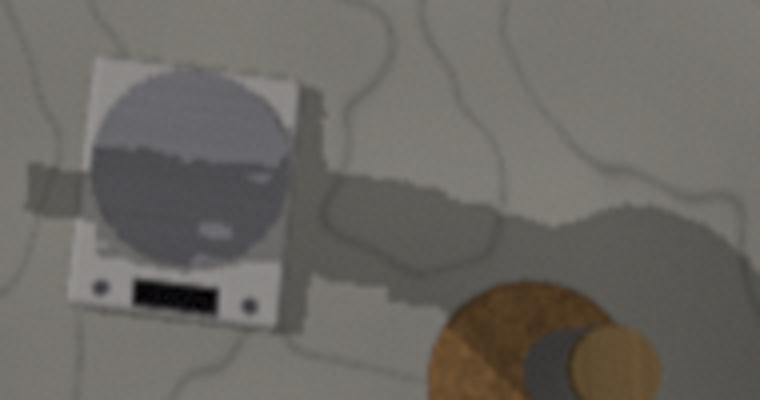

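View pics/s6z.png

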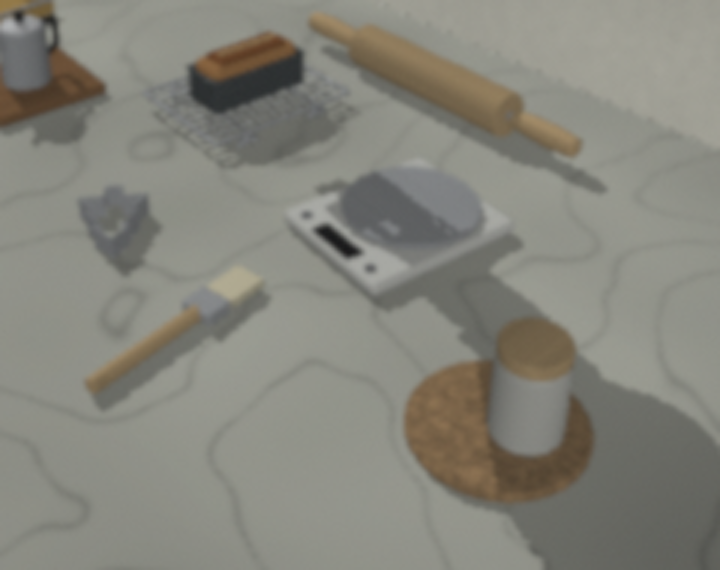

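Plate in the top crop: centre (192,169). In the side crop it is about (413,207). The tin stands on the rack. The jar comes next.

```bash
python3 - <<'E'
from h import *
print(ray('top',[(317.6,191.9)],.026),ray('side',[(287.3,218.7)],.026))
E
```

```text
[[ 0.58639437 -0.14682241]] [[ 0.58360475 -0.15165369]]
```

>>> drive_tool --xyz '[[0,-4.6,-1.2],[0,-4.6,-1.2],[0,-4.6,-1.2],[0,-4.6,-1.2],[0,-4.6,-1.2],[0,-4.6,-1.2],[0,-4.6,-1.2],[0,-4.6,-1.2],[0,-4.6,-1.2],[0,-4.6,-1.2],[0,-4.6,-1.2],[0,-4.6,-1]]' --turn '[[0,0,0],[0,0,0],[0,0,0],[0,0,0],[0,0,0],[0,0,0],[0,0,0],[0,0,0],[0,0,0],[0,0,0],[0,0,0],[0,0,0]]' --fingers '[9.12,9.12,9.12,9.12,9.12,9.12,9.12,9.12,9.12,9.12,9.12,9.12]'

```text
time_s: 22.7
tcp_pos: [0.4431, -0.3925, 0.1796]
orientation: [0.707, 0.024, 0.707, -0.024]
wrist_force: [1.0, 0.7, -0.0]
opening: 1.001
```

>>> drive_tool --xyz '[[0,0,0],[0,0,0],[0,0,0]]' --turn '[[0,0,0],[0,0,0],[0,0,0]]' --fingers '[9.12,9.12,9.12]'

```text
time_s: 23.0
tcp_pos: [0.4443, -0.3898, 0.1793]
orientation: [0.707, 0.024, 0.707, -0.023]
wrist_force: [-0.6, 0.7, -0.5]
opening: 0.999
```

```bash
python3 - <<'E'
from h import *
plan([.4425,-.4045,.046])
E
```

```text
t 23.0 tcp [ 0.4443 -0.3898  0.1793] x [-2.e-04  4.e-04 -1.e+00] jaw deg 86.19 open 0.999 F [-0.64  0.69 -0.54] q6 -2.26
shift cm (after turn) [13.33 -1.48 -0.08]
```

>>> drive_tool --xyz '[[0,-1.5,-0.1],[0,0,0],[2,0,0],[3,0,0],[3,0,0],[2.5,0,0],[1.5,0,0],[0.8,0,0],[0.5,0,0],[0,0,0],[0,0,0]]' --turn '[[0,0,0],[0,0,0],[0,0,0],[0,0,0],[0,0,0],[0,0,0],[0,0,0],[0,0,0],[0,0,0],[0,0,0],[0,0,0]]' --fingers '[9.12,9.12,9.12,9.12,9.12,9.12,9.12,9.12,9.12,9.12,9.12]'

```text
time_s: 24.1
tcp_pos: [0.4426, -0.406, 0.0473]
orientation: [0.707, 0.023, 0.706, -0.024]
wrist_force: [-0.1, -0.6, 0.2]
opening: 0.998
```

>>> drive_tool --xyz '[[0,0,0],[0,0,0],[0,0,0],[0,0,0],[0,0,0],[0,0,0],[0,0,0],[0,0,0]]' --turn '[[0,0,0],[0,0,0],[0,0,0],[0,0,0],[0,0,0],[0,0,0],[0,0,0],[0,0,0]]' --fingers '[5.2,5.2,5.2,5.2,5.2,5.2,5.2,5.2]' --grip_force 28

```text
time_s: 24.9
tcp_pos: [0.4422, -0.4055, 0.0466]
orientation: [0.707, 0.024, 0.707, -0.024]
wrist_force: [0.2, 3.2, 6.1]
opening: 0.653
```

```bash
python3 - <<'E'
from h import *
plan([.4425,-.4045,.046])
# plate fit from saved views: b-r
from scipy.optimize import least_squares
for n in('top','side'):
    im=cv2.imread(f'pics/{n}6.png').astype(int); v,u=np.mgrid[:384,:512]
    D=np.load(f'{n}0.npy')
    W=ray(n,np.c_[u.ravel(),v.ravel()],.026).reshape(384,512,2)
    near=np.hypot(W[...,0]-.586,W[...,1]+.148)<.1
    m=((im[...,0]-im[...,2]>4)&near).astype(np.uint8)
    m=cv2.morphologyEx(m,cv2.MORPH_CLOSE,np.ones((5,5)))
    cs=max(cv2.findContours(m,0,1)[0],key=cv2.contourArea)
    h=cv2.convexHull(cs)[:,0]; P=ray(n,h,.026)
    s=least_squares(lambda q:np.hypot(P[:,0]-q[0],P[:,1]-q[1])-q[2],[.586,-.148,.07],loss='soft_l1',f_scale=.002); print(n,s.x.round(4),np.abs(s.fun).max().round(4))
E
```

```text
t 24.9 tcp [ 0.4422 -0.4055  0.0466] x [-1.e-04  2.e-04 -1.e+00] jaw deg 86.17 open 0.653 F [0.2  3.2  6.13] q6 -2.29
shift cm (after turn) [0.06 0.1  0.03]
top [ 0.5931 -0.1453  0.062 ] 0.0075
side [ 0.5973 -0.1494  0.0498] 0.0234
```

>>> drive_tool --xyz '[[-1,0,0],[-2,0,0],[-3,0,0],[-2,0,0],[-1,0,0],[0,0,0]]' --turn '[[0,0,0],[0,0,0],[0,0,0],[0,0,0],[0,0,0],[0,0,0]]' --fingers '[5.2,5.2,5.2,5.2,5.2,5.2]'

```text
time_s: 25.5
tcp_pos: [0.4426, -0.406, 0.1377]
orientation: [0.707, 0.023, 0.706, -0.024]
wrist_force: [-0.1, -0.5, -4.8]
opening: 0.65
```

```bash
python3 - <<'E'
from h import *
plan([.587,-.1465,.0626])
from scipy.optimize import least_squares
for n in('side','top'):
    p,d=snap(n,n+'7.png')
    for t in ['scale','mat']:
        for r in pinpoint(n,t)[:1]: print(n,t,round(r['conf'],2),w(n,r['at']).round(4))
    m=cut_out(n,'mat')[0]['region'].astype(np.uint8)
    cs=max(cv2.findContours(m,0,1)[0],key=cv2.contourArea); P=ray(n,cv2.convexHull(cs)[:,0],.01)
    s=least_squares(lambda q:np.hypot(P[:,0]-q[0],P[:,1]-q[1])-q[2],[.43,-.38,.07],loss='soft_l1',f_scale=.002); print(n,s.x.round(4),np.abs(s.fun).max().round(4))
E
```

```text
t 25.5 tcp [ 0.4426 -0.406   0.1377] x [ 0.0015 -0.0015 -1.    ] jaw deg 86.18 open 0.65 F [-0.14 -0.54 -4.78] q6 -2.29
shift cm (after turn) [ 7.49 26.87 12.67]
side scale 0.75 [ 0.5857 -0.1462 -0.0013]
side mat 0.78 [ 0.4323 -0.3828  0.0026]
side [ 0.4297 -0.3876  0.0754] 0.0027
top scale 0.83 [ 5.892e-01 -1.476e-01  2.000e-04]
top mat 0.55 [ 0.4312 -0.3838  0.0028]
top [ 0.432  -0.3828  0.0741] 0.0035
```

View pics/side7.png

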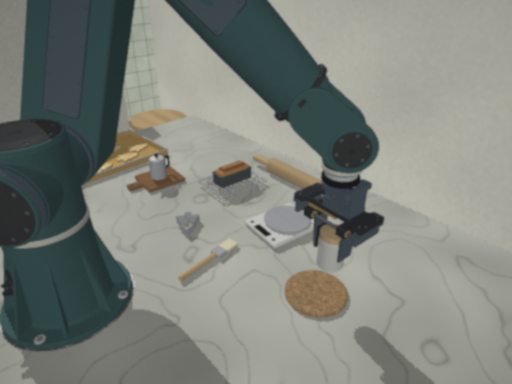

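View pics/top7.png

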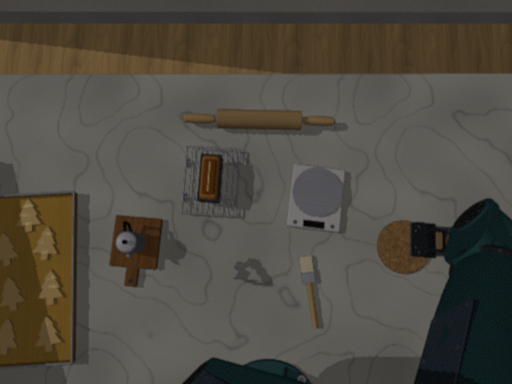

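The jar is lifted upright, and the plate is fully visible at top px (317,191). I'll refine the plate fit from this picture.

```bash
python3 - <<'E'
from h import *
from scipy.optimize import least_squares
im=cv2.imread('pics/top7.png'); c=im[155:240,280:352]; z=cv2.resize(c,None,fx=7,fy=7,interpolation=2)
print(im[170:215:6,318].tolist(), im[170,293].tolist(), im[191,285].tolist())
for n in('top','side'):
    im=cv2.imread(f'pics/{n}7.png'); g=cv2.GaussianBlur(im,(3,3),0).astype(float)
    c=ray(n,[(0,0)],.026)
    info=camera_info(n); M=np.array(info['world_to_cam'])
    def pr(P):
        P=np.c_[P,np.full(len(P),.026),np.ones(len(P))]@M.T; return P[:,0]/P[:,2]*info['fx']+info['cx'],P[:,1]/P[:,2]*info['fy']+info['cy']
    t=np.linspace(0,2*np.pi,90,endpoint=False); best=None
    def score(q):
        s=0
        L=[]
        for r in(.066,.074):
            u,v=pr(np.c_[q[0]+r*np.cos(t),q[1]+r*np.sin(t)])
            L.append(cv2.remap(g.astype(np.float32),u.astype(np.float32)[None],v.astype(np.float32)[None],1)[0])
        df=np.linalg.norm(L[1]-L[0],axis=1); return np.minimum(df,25).mean()
    res=[(score((x,y)),x,y) for x in np.arange(.576,.600,.001) for y in np.arange(-.158,-.136,.001)]
    print(n,sorted(res)[-4:])
E
```

```text
[[86, 82, 82], [83, 80, 80], [84, 81, 82], [85, 81, 81], [84, 82, 82], [87, 82, 84], [86, 80, 82], [82, 79, 79]] [109, 110, 113] [85, 91, 91]
top [(np.float32(21.785023), np.float64(0.586), np.float64(-0.146)), (np.float32(21.803831), np.float64(0.587), np.float64(-0.147)), (np.float32(21.806746), np.float64(0.585), np.float64(-0.147)), (np.float32(21.91041), np.float64(0.586), np.float64(-0.147))]
side [(np.float32(20.72603), np.float64(0.579), np.float64(-0.153)), (np.float32(20.726072), np.float64(0.578), np.float64(-0.154)), (np.float32(20.736988), np.float64(0.58), np.float64(-0.152)), (np.float32(20.750341), np.float64(0.578), np.float64(-0.153))]
```

>>> drive_tool --xyz '[[0,1.4,0.65],[0,2.5,1.2],[0,3,1.4],[0,3,1.4],[0,3,1.4],[0,3,1.4],[0,3,1.4],[0,3,1.4],[0,2.5,1.2],[0,1.4,0.65],[0,0.9,0.4],[0,0,0]]' --turn '[[0,0,0],[0,0,0],[0,0,0],[0,0,0],[0,0,0],[0,0,0],[0,0,0],[0,0,0],[0,0,0],[0,0,0],[0,0,0],[0,0,0]]' --fingers '[5.2,5.2,5.2,5.2,5.2,5.2,5.2,5.2,5.2,5.2,5.2,5.2]'

```text
time_s: 27.1
tcp_pos: [0.5849, -0.1469, 0.1363]
orientation: [0.707, 0.023, 0.707, -0.023]
wrist_force: [0.6, -0.2, -3.9]
opening: 0.654
```

>>> drive_tool --xyz '[[0,0,0],[0,0,0],[1,0,0],[2,0,0],[2,0,0],[1,0,0],[0.4,0,0],[0,0,0],[0,0,0]]' --turn '[[0,0,0],[0,0,0],[0,0,0],[0,0,0],[0,0,0],[0,0,0],[0,0,0],[0,0,0],[0,0,0]]' --fingers '[5.2,5.2,5.2,5.2,5.2,5.2,5.2,5.2,5.2]'

```text
time_s: 28.0
tcp_pos: [0.5851, -0.1478, 0.0731]
orientation: [0.707, 0.024, 0.706, -0.024]
wrist_force: [0.2, 0.0, -3.8]
opening: 0.652
```

```bash
python3 - <<'E'
from h import *
plan([.586,-.147,.0626])
E
```

```text
t 28.0 tcp [ 0.5851 -0.1478  0.0731] x [ 8.e-04 -2.e-04 -1.e+00] jaw deg 86.17 open 0.652 F [ 0.16  0.02 -3.75] q6 -1.79
shift cm (after turn) [1.05 0.08 0.08]
```

>>> drive_tool --xyz '[[0.3,0.1,0.1],[0.3,0,0],[0.25,0,0],[0.15,0,0],[0,0,0],[0,0,0]]' --turn '[[0,0,0],[0,0,0],[0,0,0],[0,0,0],[0,0,0],[0,0,0]]' --fingers '[5.2,5.2,5.2,5.2,5.2,5.2]'

```text
time_s: 28.6
tcp_pos: [0.5859, -0.1466, 0.0626]
orientation: [0.707, 0.024, 0.707, -0.024]
wrist_force: [-1.7, 0.1, 0.7]
opening: 0.654
```

>>> drive_tool --xyz '[[0,0,0],[0,0,0],[0,0,0],[0,0,0],[0,0,0],[-1,0,0],[-3,0,0],[-4,0,0],[-4,0,0],[-2,0,0],[0,0,0],[0,0,0]]' --turn '[[0,0,0],[0,0,0],[0,0,0],[0,0,0],[0,0,0],[0,0,0],[0,0,0],[0,0,0],[0,0,0],[0,0,0],[0,0,0],[0,0,0]]' --fingers '[6.8,7.6,8.4,9.12,9.12,9.12,9.12,9.12,9.12,9.12,9.12,9.12]'

```text
time_s: 29.8
tcp_pos: [0.5857, -0.1466, 0.2028]
orientation: [0.707, 0.024, 0.706, -0.024]
wrist_force: [-0.1, 0.2, -0.1]
opening: 0.998
```

```bash
python3 - <<'E'
from h import *
from scipy.optimize import least_squares
for n in('side','top'):
    p,d=snap(n,n+'8.png'); C=cloud(n,d)
    for t in ['jug','jar','mat','loaf_tin','rack']:
        for r in pinpoint(n,t)[:1]: print(n,t,round(r['conf'],2),w(n,r['at']).round(4))
    r=cut_out(n,'jug')
    if r:
        P=C[r[0]['region']&(d>0)]; v=P[:,:2]-[.4528,.3595]; q=np.hypot(*v.T); m=(q>.038)&(P[:,2]>.03); print(n,'handle ang',np.median(np.degrees(np.arctan2(v[m&(v[:,0]>0)][:,1],v[m&(v[:,0]>0)][:,0]))), 'knob',P[P[:,2]>.097].mean(0))
    m=cut_out(n,'mat')[0]['region'].astype(np.uint8)
    cs=max(cv2.findContours(m,0,1)[0],key=cv2.contourArea); P=ray(n,cv2.convexHull(cs)[:,0],.01)
    s=least_squares(lambda q:np.hypot(P[:,0]-q[0],P[:,1]-q[1])-q[2],[.43,-.38,.07],loss='soft_l1',f_scale=.002); print(n,s.x.round(4),np.abs(s.fun).max().round(4))
plan([.4528,.3595,.18],99.5)
E
```

```text
side jug 0.82 [0.4503 0.3605 0.0199]
side jar 0.68 [ 0.5888 -0.1474  0.0267]
side mat 0.95 [ 0.4344 -0.3822  0.0062]
side loaf_tin 0.64 [0.6268 0.1522 0.0228]
side rack 0.91 [ 0.6194  0.1546 -0.0041]
side handle ang 7.187699629683156 knob [0.44928642 0.35273508 0.10165469]
side [ 0.4297 -0.3866  0.0763] 0.0038
top jug 0.8 [0.4547 0.3605 0.0116]
top jar 0.44 [0.4518 0.3607 0.0164]
top mat 0.23 [0.621  0.1497 0.0241]
top loaf_tin 0.98 [0.6197 0.1496 0.0231]
top handle ang 8.494456785557375 knob [0.45211515 0.3578242  0.10224251]
top [ 0.4324 -0.3901  0.0699] 0.0116
t 30.6 tcp [ 0.5858 -0.1466  0.2025] x [ 1.e-04 -0.e+00 -1.e+00] jaw deg 86.17 open 1.0 F [-0.63 -0.55  0.3 ] q6 -1.79
turn rv [-2.326e-01  1.000e-04  0.000e+00]
shift cm (after turn) [ 2.25 52.11 -4.76]
```

View pics/side8.png

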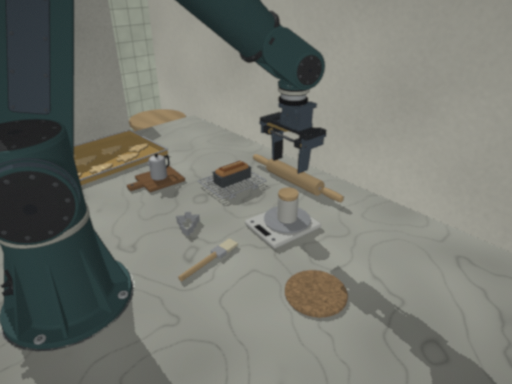

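View pics/top8.png

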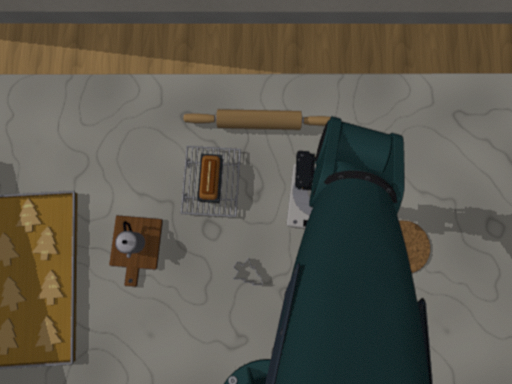

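The jar stands on the plate (side px 288,207), the tin on the rack and the jug on the board. Next, the jug.

>>> drive_tool --xyz '[[0,0,0],[0,0,0],[0,4.6,-0.4],[0,4.8,-0.44],[0,4.8,-0.44],[0,4.8,-0.44],[0,4.8,-0.44],[0,4.8,-0.44],[0,4.8,-0.44],[0,4.8,-0.44],[0,4.8,-0.44],[0,4.8,-0.44]]' --turn '[[-0.12,0,0],[-0.113,0,0],[0,0,0],[0,0,0],[0,0,0],[0,0,0],[0,0,0],[0,0,0],[0,0,0],[0,0,0],[0,0,0],[0,0,0]]' --fingers '[9.12,9.12,9.12,9.12,9.12,9.12,9.12,9.12,9.12,9.12,9.12,9.12]'

```text
time_s: 31.8
tcp_pos: [0.4629, 0.3195, 0.2027]
orientation: [0.705, -0.059, 0.705, 0.059]
wrist_force: [1.4, 0.9, 0.4]
opening: 0.998
```

>>> drive_tool --xyz '[[0,3,-0.3],[0,0,0],[0,0,0],[0,0,0]]' --turn '[[0,0,0],[0,0,0],[0,0,0],[0,0,0]]' --fingers '[9.12,9.12,9.12,9.12]'

```text
time_s: 32.2
tcp_pos: [0.4559, 0.3459, 0.2024]
orientation: [0.705, -0.059, 0.705, 0.058]
wrist_force: [0.6, 0.3, 0.5]
opening: 0.997
```

```bash
python3 - <<'E'
from h import *
plan([.4528,.3595,.041],99.5)
E
```

```text
t 32.2 tcp [0.4559 0.3459 0.2024] x [-1.e-04 -2.e-04 -1.e+00] jaw deg 99.49 open 0.997 F [0.65 0.29 0.53] q6 -1.13
turn rv [-0.0001 -0.0002  0.0002]
shift cm (after turn) [16.14  1.39 -0.08]
```

>>> drive_tool --xyz '[[0,1.4,-0.1],[2,0,0],[3,0,0],[3,0,0],[3,0,0],[2.5,0,0],[1.4,0,0],[0.8,0,0],[0.4,0,0],[0,0,0],[0,0,0]]' --turn '[[0,0,0],[0,0,0],[0,0,0],[0,0,0],[0,0,0],[0,0,0],[0,0,0],[0,0,0],[0,0,0],[0,0,0],[0,0,0]]' --fingers '[9.12,9.12,9.12,9.12,9.12,9.12,9.12,9.12,9.12,9.12,9.12]'

```text
time_s: 33.3
tcp_pos: [0.453, 0.3607, 0.0423]
orientation: [0.705, -0.058, 0.704, 0.059]
wrist_force: [0.1, -0.1, -0.2]
opening: 1.003
```

>>> drive_tool --xyz '[[0,0,0],[0,0,0],[0,0,0],[0,0,0],[0,0,0],[0,0,0],[0,0,0],[0,0,0]]' --turn '[[0,0,0],[0,0,0],[0,0,0],[0,0,0],[0,0,0],[0,0,0],[0,0,0],[0,0,0]]' --fingers '[5,5,5,5,5,5,5,5]' --grip_force 25

```text
time_s: 34.1
tcp_pos: [0.4525, 0.3603, 0.0415]
orientation: [0.705, -0.059, 0.705, 0.059]
wrist_force: [-1.1, -1.9, 5.1]
opening: 0.628
```

>>> drive_tool --xyz '[[-1,0,0],[-2,0,0],[-3,0,0],[-3,0,0],[-2,0,0],[-1,0,0],[0,0,0],[0,0,0]]' --turn '[[0,0,0],[0,0,0],[0,0,0],[0,0,0],[0,0,0],[0,0,0],[0,0,0],[0,0,0]]' --fingers '[5,5,5,5,5,5,5,5]'

```text
time_s: 34.9
tcp_pos: [0.4519, 0.36, 0.1606]
orientation: [0.704, -0.059, 0.705, 0.059]
wrist_force: [0.3, -0.5, -4.1]
opening: 0.632
```

```bash
python3 - <<'E'
from h import *
from scipy.optimize import least_squares
plan([.432,-.384,.16])
for n in('side','top'):
    p,d=snap(n,n+'9.png')
    for t in ['mat','jar','scale','loaf_tin','rack']:
        for r in pinpoint(n,t)[:1]: print(n,t,round(r['conf'],2),w(n,r['at']).round(4))
    m=cut_out(n,'mat')[0]['region'].astype(np.uint8)
    cs=max(cv2.findContours(m,0,1)[0],key=cv2.contourArea); P=ray(n,cv2.convexHull(cs)[:,0],.01)
    s=least_squares(lambda q:np.hypot(P[:,0]-q[0],P[:,1]-q[1])-q[2],[.43,-.38,.07],loss='soft_l1',f_scale=.002); print(n,s.x.round(4),np.abs(s.fun).max().round(4))
E
```

```text
t 34.9 tcp [0.4519 0.36   0.1606] x [-9.e-04 -6.e-04 -1.e+00] jaw deg 99.52 open 0.632 F [ 0.29 -0.54 -4.13] q6 -1.1
shift cm (after turn) [  0.11 -73.04 -14.28]
side mat 0.65 [ 0.435  -0.3826  0.0022]
side jar 0.69 [ 0.589  -0.1475  0.0256]
side scale 0.58 [ 5.866e-01 -1.425e-01 -1.000e-04]
side loaf_tin 0.58 [0.6245 0.1484 0.0219]
side rack 0.8 [ 0.6185  0.1501 -0.003 ]
side [ 0.43   -0.3877  0.0755] 0.0022
top jar 0.97 [ 0.5902 -0.147   0.0293]
top scale 0.56 [ 0.5906 -0.1476  0.0017]
top loaf_tin 0.89 [0.6206 0.1522 0.0248]
top [ 0.4315 -0.3829  0.074 ] 0.0043
```

View pics/side9.png

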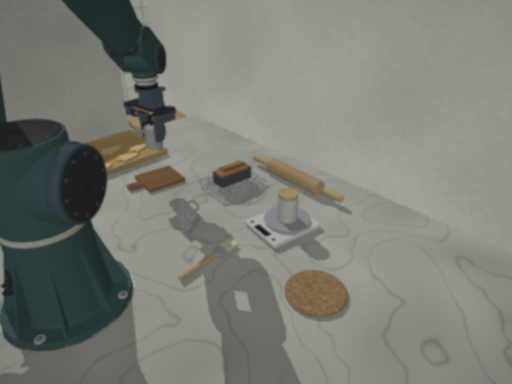

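View pics/top9.png

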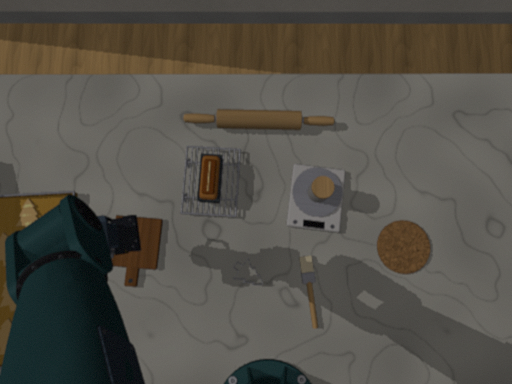

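The jug is lifted, and the jar and tin stand at their places. Carrying it round at a larger radius towards the mat.

>>> drive_tool --xyz '[[0,-1.4,0.1],[0,-2.8,0.2],[0,-3.3,0.2],[0,-3.6,0.2],[0,-3.6,0.2],[0,-3.6,0.2],[0,-3.6,0.2],[0,-3.6,0.2],[0,-3.6,0.1],[0,-3.6,0],[0,-3.5,-0.4],[0,-3.3,-0.8]]' --turn '[[0,0,0],[0,0,0],[0,0,0],[0,0,0],[0,0,0],[0,0,0],[0,0,0],[0,0,0],[0,0,0],[0,0,0],[0,0,0],[0,0,0]]' --fingers '[5,5,5,5,5,5,5,5,5,5,5,5]'

```text
time_s: 36.8
tcp_pos: [0.5217, -0.0307, 0.1616]
orientation: [0.705, -0.059, 0.704, 0.059]
wrist_force: [-0.0, -0.5, -5.1]
opening: 0.629
```

```bash
python3 - <<'E'
from h import *
plan([.4325,-.384,.16])
E
```

```text
t 36.8 tcp [ 0.5217 -0.0307  0.1616] x [ 5.e-04 -2.e-04 -1.e+00] jaw deg 99.51 open 0.629 F [-0.02 -0.52 -5.14] q6 -1.84
shift cm (after turn) [  0.16 -33.37 -14.64]
```

>>> drive_tool --xyz '[[0,-3,-1.3],[0,-3,-1.3],[0,-3,-1.3],[0,-3,-1.3],[0,-3,-1.3],[0,-3,-1.3],[0,-3,-1.3],[0,-3,-1.3],[0,-3,-1.3],[0,-2.5,-1.1],[0,-1.5,-0.7],[0,-0.8,-0.4]]' --turn '[[0,0,0],[0,0,0],[0,0,0],[0,0,0],[0,0,0],[0,0,0],[0,0,0],[0,0,0],[0,0,0],[0,0,0],[0,0,0],[0,0,0]]' --fingers '[5,5,5,5,5,5,5,5,5,5,5,5]'

```text
time_s: 38.0
tcp_pos: [0.4365, -0.3664, 0.1614]
orientation: [0.705, -0.058, 0.705, 0.058]
wrist_force: [0.2, 0.6, -4.2]
opening: 0.634
```

>>> drive_tool --xyz '[[0,0,0],[0,0,0],[0,0,0]]' --turn '[[0,0,0],[0,0,0],[0,0,0]]' --fingers '[5,5,5]'

```text
time_s: 38.3
tcp_pos: [0.4375, -0.3643, 0.1614]
orientation: [0.705, -0.059, 0.705, 0.059]
wrist_force: [0.6, -0.1, -4.0]
opening: 0.633
```

```bash
python3 - <<'E'
from h import *
plan([.4325,-.384,.0365])
E
```

```text
t 38.3 tcp [ 0.4375 -0.3643  0.1614] x [-2.e-04  3.e-04 -1.e+00] jaw deg 99.57 open 0.633 F [ 0.6  -0.14 -4.02] q6 -2.47
shift cm (after turn) [12.49 -1.87 -0.82]
```

>>> drive_tool --xyz '[[0,-0.9,-0.4],[0,-1,-0.4],[1,0,0],[2,0,0],[2.5,0,0],[2.5,0,0],[2,0,0],[1,0,0],[0.5,0,0],[0.3,0,0],[0,0,0],[0,0,0]]' --turn '[[0,0,0],[0,0,0],[0,0,0],[0,0,0],[0,0,0],[0,0,0],[0,0,0],[0,0,0],[0,0,0],[0,0,0],[0,0,0],[0,0,0]]' --fingers '[5,5,5,5,5,5,5,5,5,5,5,5]'

```text
time_s: 39.5
tcp_pos: [0.4329, -0.3856, 0.0442]
orientation: [0.705, -0.059, 0.704, 0.058]
wrist_force: [0.2, -0.2, -4.3]
opening: 0.63
```

```bash
python3 - <<'E'
from h import *
plan([.4325,-.384,.0365])
E
```

```text
t 39.5 tcp [ 0.4329 -0.3856  0.0442] x [ 8.e-04 -8.e-04 -1.e+00] jaw deg 99.52 open 0.63 F [ 0.19 -0.21 -4.3 ] q6 -2.5
shift cm (after turn) [ 0.77  0.16 -0.01]
```

>>> drive_tool --xyz '[[0.3,0.1,0],[0.2,0,0],[0.2,0,0],[0.1,0,0],[0,0,0],[0,0,0]]' --turn '[[0,0,0],[0,0,0],[0,0,0],[0,0,0],[0,0,0],[0,0,0]]' --fingers '[5,5,5,5,5,5]'

```text
time_s: 40.1
tcp_pos: [0.4325, -0.3843, 0.0365]
orientation: [0.705, -0.059, 0.705, 0.059]
wrist_force: [-5.4, 6.4, 18.5]
opening: 0.63
```

>>> drive_tool --xyz '[[-0.05,0,0],[0,0,0]]' --turn '[[0,0,0],[0,0,0]]' --fingers '[5,5]'

```text
time_s: 40.3
tcp_pos: [0.4325, -0.3843, 0.0365]
orientation: [0.705, -0.059, 0.705, 0.059]
wrist_force: [-4.9, 3.7, 10.1]
opening: 0.634
```

>>> drive_tool --xyz '[[0,0,0],[0,0,0],[0,0,0],[0,0,0],[0,0,0],[-1,0,0],[-3,0,0],[-4,0,0],[-4,0,0],[-2,0,0],[0,0,0],[0,0,0]]' --turn '[[0,0,0],[0,0,0],[0,0,0],[0,0,0],[0,0,0],[0,0,0],[0,0,0],[0,0,0],[0,0,0],[0,0,0],[0,0,0],[0,0,0]]' --fingers '[6.6,7.4,8.2,9.12,9.12,9.12,9.12,9.12,9.12,9.12,9.12,9.12]'

```text
time_s: 41.5
tcp_pos: [0.4323, -0.3842, 0.1763]
orientation: [0.705, -0.059, 0.704, 0.058]
wrist_force: [-0.7, -0.0, -0.7]
opening: 1.001
```

>>> drive_tool --xyz '[[0,4.5,0],[0,4.5,0],[0,4.5,0],[0,4.5,0],[0,4.5,0],[0,4.5,0],[0,4.5,0],[0,4.5,0],[0,4.5,0],[0,4.5,0],[0,0,0],[0,0,0]]' --turn '[[0,0,0],[0,0,0],[0,0,0],[0,0,0],[0,0,0],[0,0,0],[0,0,0],[0,0,0],[0,0,0],[0,0,0],[0,0,0],[0,0,0]]' --fingers '[9.12,9.12,9.12,9.12,9.12,9.12,9.12,9.12,9.12,9.12,9.12,9.12]'

```text
time_s: 42.7
tcp_pos: [0.3571, 0.0603, 0.1751]
orientation: [0.704, -0.06, 0.705, 0.06]
wrist_force: [0.7, -0.7, 0.7]
opening: 1.002
```

```bash
python3 - <<'E'
from h import *
plan([.4325,-.384,.0365])
from scipy.optimize import least_squares
for n in('side','top'):
    p,d=snap(n,n+'A.png'); C=cloud(n,d)
    for t in ['jug','mat','jar','scale','loaf_tin','rack']:
        for r in pinpoint(n,t)[:1]: print(n,t,round(r['conf'],2),w(n,r['at']).round(4))
    cam=np.linalg.inv(np.array(camera_info(n)["world_to_cam"]))[:2,3]
    for t,r,z0,z1 in(('jug',.029,.025,.07),('jar',.03,.04,.09)):
        g=cut_out(n,t)
        if not g: continue
        P=C[g[0]['region']&(d>0)]; print(n,t,'topz',np.percentile(P[:,2],98).round(4))
        Q=P[(P[:,2]>z0)&(P[:,2]<z1)][:,:2]
        x0={'jug':(.4325,-.384),'jar':(.586,-.147)}[t]; Q=Q[np.hypot(*(Q-x0).T)<.038]
        print('  ',least_squares(lambda q:np.hypot(*(Q-q).T)-r,x0,loss='soft_l1',f_scale=.002).x.round(4))
    g=cut_out(n,'loaf_tin')
    if g:
        P=C[g[0]['region']&(d>0)]; P=P[P[:,2]>.05]; c,s,a=cv2.minAreaRect((P[:,:2]*1000).astype(np.float32)); print(n,'tin',np.round(c,1),np.round(s,1),a,np.percentile(P[:,2],98))
E
```

```text
t 42.7 tcp [0.3571 0.0603 0.1751] x [-1.7e-03 -3.0e-04 -1.0e+00] jaw deg 99.71 open 1.002 F [ 0.66 -0.73  0.67] q6 -1.64
shift cm (after turn) [ 1.386e+01 -4.506e+01 -3.000e-02]
side jug 0.93 [ 0.4284 -0.3851  0.0117]
side mat 0.79 [ 0.4326 -0.3835  0.0024]
side jar 0.66 [ 0.5896 -0.1432  0.0259]
side scale 0.57 [ 0.5861 -0.148  -0.0015]
side loaf_tin 0.71 [0.6249 0.1476 0.0206]
side rack 0.75 [ 0.6187  0.1529 -0.0035]
side jug topz 0.095
   [ 0.4321 -0.3843]
side jar topz 0.1175
   [ 0.5877 -0.1468]
side tin [622.1 144.3] [ 59.4 129.9] 85.07018280029297 0.08316022292761219
top jug 0.77 [ 0.4321 -0.3818  0.0107]
top mat 0.97 [ 0.4341 -0.3829  0.0047]
top jar 0.62 [ 0.5888 -0.1467  0.0278]
top scale 0.95 [ 5.925e-01 -1.489e-01  4.000e-04]
top loaf_tin 0.7 [0.6231 0.1511 0.0266]
top rack 0.86 [0.6266 0.1517 0.0027]
top jug topz 0.0978
   [ 0.4308 -0.3849]
top jar topz 0.1191
   [ 0.5862 -0.1474]
top tin [623.1 149.8] [ 59.  130.8] 86.2953872680664 0.08358460892821375
```

View pics/sideA.png

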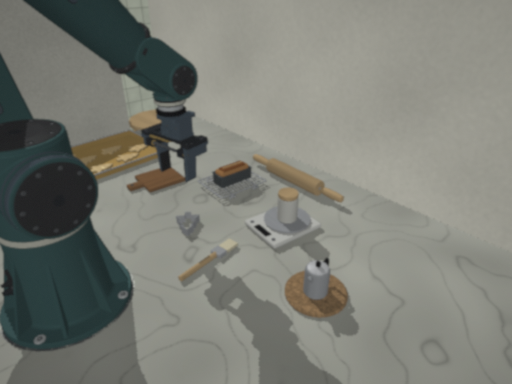

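View pics/topA.png

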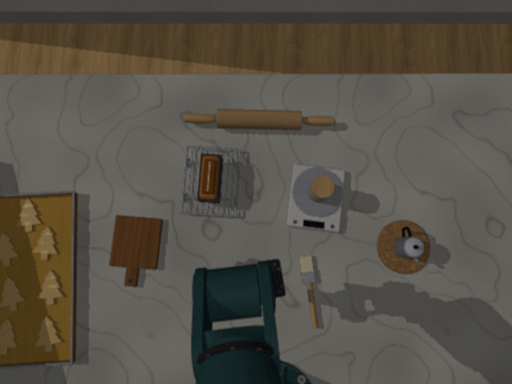

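All three stand centred and upright, and the cutter, brush and pin look unmoved. I'll let the arm settle and hand in.

>>> drive_tool --xyz '[[0,0,0],[0,0,0],[0,0,0],[0,0,0],[0,0,0]]' --turn '[[0,0,0],[0,0,0],[0,0,0],[0,0,0],[0,0,0]]' --fingers '[9.12,9.12,9.12,9.12,9.12]'

```text
time_s: 44.2
tcp_pos: [0.3579, 0.0596, 0.1759]
orientation: [0.705, -0.059, 0.705, 0.059]
wrist_force: [-0.1, 0.1, 0.4]
opening: 1.0
```

```bash
python3 -c "
from h import *
s=sense();print(s['wrist_force'],abs(s['joint_velocities']).max());print(close_job())"
```

```text
[-0.12694739  0.0757563   0.41562918] 0.0011417690447445234
the job is handed in; nothing more can be done
None
```

I parked the jug on the wooden board, then moved the tin to the rack, the jar to the scale's plate and the jug to the cork mat. I handed the job in at about 44 s, with the gripper open and clear of everything.

**Positions:** By my last measurements all three stand within the 15 mm allowed. Most checks put each within about 5 mm of its stand's centre.

| Thing | Its position (m) | Stand centre (m) |
|---|---|---|
| tin on rack | (0.623, 0.150) | (0.6225, 0.151) |
| jar on scale | (0.587, -0.147) | (0.586, -0.147) |
| jug on mat | (0.4315, -0.3845) | (0.4325, -0.384) |

- **Heights and attitude:** The heights agree with each thing resting on its stand, and all look upright in both views.
- **Left alone:** The rolling pin, cutter and brush look unmoved; I did not measure them again.

**Checks that disagreed:**
- The side camera's plate fit was poor, giving (0.579, -0.153) against the top view's (0.586, -0.147). I set it aside.
- The last side-camera fit of the tin's outline sits about 6 mm off in y from the top view.
- The networks' origins for the scale and rack scattered by up to about 8 mm.
- The jug was pressed onto the mat with about 18 N just before I let go, which is below the limits given.

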